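# Fold away the galley pot guard

## Task

Fold away the two-leaf aluminium pot guard, in order: first fold its end leaf back flat against its first leaf while the first leaf still stands out, then swing the folded pair flat against the wooden rail behind its hinge post. Do not shift or tip the mug, bowl or spice jar, and leave the single-leaf flap as it is.

Things in the scene. Friction and masses are not known exactly. Their poses are not given: they have to be found in the camera images.
- guard: Fixed foot of the two-leaf guard. Origin on the counter at the axis of the hinge post (steel, 12 mm diameter, top at 60 mm); z up. A fixed wooden parking rail (14 mm thick, 55 high, x = 14 to 28 mm, y = +15 to -155 mm) stands along the foot's own y on a 4 mm plate. The first leaf folds against the rail's -x face.
- inner_leaf (a joint): Angle (rad) of the first leaf, an upright aluminium panel on the post: 128 mm long, 10 thick, 8 to 55 mm over the counter. 0 = flat along the rail, pointing along the foot's -y; grows as it swings out, clockwise from above (1.57 = along the foot's -x); range 0 to 1.9, starts at 1.15 to 1.55. Hinge friction 0.30 N m: stays where left.
- outer_leaf (a joint): Angle (rad) of the end leaf (120 x 10 mm, same heights). Its hinge pin is on the first leaf: x = -8, y = -130 mm of the foot when that leaf is at 0, turning with it about the post. 0 = folded flat beside the first leaf, on its side away from the rail; grows counterclockwise from above; 3.14 = in line; starts at 1.5 to 2.1. Friction 0.10 N m: stays where left.
- inner_knob (a point): Centre of the top of the upright round wooden knob on the first leaf: 16 mm diameter, from 55 to 95 mm over the counter, on the leaf's mid-plane 100 mm from the post's axis.
- outer_knob (a point): Centre of the top of the like knob (16 mm diameter, 55 to 95 mm over the counter) on the end leaf, 95 mm along the leaf from its hinge pin and 8 mm to the side of it; with both leaves folded it lies at x = -16, y = -35 mm of the foot.
- mug: Blue enamel mug, 80 mm diameter, 82 mm high, handle at +y; origin under its centre. Bystander.
- bowl: White ceramic bowl, 130 mm diameter, 50 mm high; origin under its centre. Bystander.
- jar: Grey spice jar with black twist cap, 44 mm diameter, 88 mm high; origin under its centre. Bystander.
- flap_knob (a point): Top centre of the knob (16 mm diameter, top at 95 mm) on the single-leaf flap, a 128 mm aluminium panel on its own post further to the robot's right, without rail or second leaf. Bystander.
There are look-alikes about, which are no part of the job. Leave any green or yellow look-alike of the guard alone.

How it is judged:
By the outcome, as a careful person would: the job done as asked, in the order asked, and still so for the second after the job is handed in, with the robot touching nothing.
It also fails if it takes over 51 s, if anything falls off the work surface, if the arm or the gripper's body presses on something with over 40 N, if the wrist force passes 120 N, or if a joint passes its speed limit or range.

## Robot

A 6-joint arm with a two-finger parallel gripper is mounted at the origin on the work surface. World frame = base frame: x ahead of the robot, y to its left, z up, the work surface at z = 0. Lengths are in m, angles in rad, forces in N, time in s.
With the tool pointing down it reaches from about 0.225 to 0.875 m from the base axis. Payload 3.4 kg.
Tool frame: the origin (TCP) lies on the centre line of the jaws, within the pads' length; the fingertips stand 14 mm ahead of it and the grasp point (between the pads) lies 5 mm behind it; z points along the fingers, y is the line along which they close (so a half turn about z gives the same grasp; the last joint's range is limited). The gripper opens to 85 mm and grips with 20 to 120 N. Pads are 22 mm wide; open, the fingers measure 114 mm over their backs; the gripper's body (76 mm by 85 mm) begins 54 mm behind the grasp point. The pads swing forward as they close: fully open they stand 13 mm farther back than shut.
Start: joints at [-1.453, 0.276, 1.505, -0, 1.361, -0.121], TCP at [0.136, -0.559, 0.245] pointing down, gripper open.
Joint ranges: [-2.89, 2.89], [-0.75, 2.08], [0.22, 2.7], [-1.18, 4.32], [0.11, 2.71], [-2.7, 2.7]. Speed limits (rad/s): [2.57, 2.57, 3.14, 3.14, 3.14, 3.14].

## Interface

Orientations are given as a unit quaternion [w, x, y, z].
In Python, from rig import manip, eyes gives the robot as it stands.
- The arm moves only by the shell command python3 -m creep 'ROWS' [FORCE]. ROWS is JSON, a list of rows, each a list of 5 numbers: the opening, from 0 (shut) to 1 (fully open), then the shift along the tool's x, y, z normalised to -1 to 1, where 1 is 0.5 m, then the turn about the tool's z normalised to -1 to 1, where 1 is 360 degrees. In form: [[fingers, dx, dy, dz, spin], ...]. A call has 1 to 10 rows; each row is the pose to reach, as a shift and turn from the pose commanded when the call began, along the tool's axes at that moment, turning the shorter way round; what a row does not reach only later rows make up. A row lasts 1/10 s, in which the tool goes at most 50 mm and 8.59 degrees, less where a joint would pass 70% of its speed; a pose out of reach is approached as far as the arm can. A call with a number of a shift or a turn outside -1 to 1 is refused whole. A call with a gripper value outside its range is refused whole. The fingers move at their own pace and stop on an object; FORCE is the grip in N (left out, the last holds). Time passes only in rows, so rows that repeat a pose let the fingers close. It gives the time, the measured TCP pose, the force, the opening and the grip force at its end, in the units of the state.
- manip.get_state(): the state, without advancing time (a new reading comes with each control period).
- eyes.get_image(name): name is "scene" or "side" or "wrist"; returns a dict with "frame" (480x640x3 uint8, red, green, blue), "fx", "fy", "cx", "cy" (pixels), "R" (3x3) and "t" (3): a world point X has camera coordinates R X + t. Camera axes: x right, y down, z forward; pixel columns grow to the right and rows downward; lengths in m; the calibration is good to about 2 mm. A picture is of the moment at which its call begins. There is no depth.
- manip.sign_off(): hands the job in; it is judged then, once.
Trained networks look in the newest picture that a camera, given by its name, has taken for a name from the list of things; names that differ only in an ending like _2 or _b are one class to them, and where a whole thing is asked for, a point or a joint stands for the part that bears it (a point fixed in the world has none). Each returns a list of dicts, best first, with "confidence" (0 to 1); they miss things now and then, are a little off and sometimes report something else, mostly with a low value. They report only what shows in the picture. A call takes as long as a camera call. They do not tell look-alikes from the thing itself.
- eyes.regions_of(camera, label): "mask" (480x640 bool, what is visible of it) and "bbox" ([left, top, right, bottom] in pixels, round what is visible of it).
- eyes.place_of(camera, label): "centre" ([column, row] in pixels: a listed point, or the origin of a listed thing).
The state is a dict: "clock": time; "qpos": joint angles; "qd": joint speeds; "effort": joint torques, N m; "position": TCP position; "ee_rot": TCP orientation; "contact_force": force on the tool from outside, world axes, zero at the start; "moment": the same for the moment, N m; "width": finger opening in m; "gripper_force": force on a finger pad.
Only numpy, scipy, OpenCV 4.12 (cv2) and the standard library are available. Lean on these libraries where they do the work, as an engineer would, in place of code of your own. Each camera call takes 0.05 s, during which the arm holds its last target. There are 200 camera calls.

## Working session

There is one attempt and no reset: what is moved stays moved. The work goes in short steps, Python scripts to look and compute and a shell command to move; the robot and the scene stay as the last step left them, time stands still between calls to the robot, and variables do not carry over. Pictures are saved under pics/ and viewed, at most 10 in all, crops included, and the job is handed in when it is done.

```bash
ls; mkdir -p pics; cat > h.py <<'E'
import numpy as np, cv2
from rig import manip, eyes
def snap(cam,fn=None):
    im=eyes.get_image(cam)
    if fn: cv2.imwrite('pics/'+fn,im['frame'][:,:,::-1])
    return im
def ray(im,px):
    R=np.array(im['R']);t=np.array(im['t'])
    d=R.T@np.array([(px[0]-im['cx'])/im['fx'],(px[1]-im['cy'])/im['fy'],1.])
    return -R.T@t,d/np.linalg.norm(d)
def atz(im,px,z):
    c,d=ray(im,px); return c+d*(z-c[2])/d[2]
def tri(rs):
    A=sum(np.eye(3)-np.outer(d,d) for c,d in rs);b=sum((np.eye(3)-np.outer(d,d))@c for c,d in rs)
    return np.linalg.solve(A,b)
def proj(im,X):
    p=np.array(im['R'])@np.array(X)+np.array(im['t']); return [im['fx']*p[0]/p[2]+im['cx'],im['fy']*p[1]/p[2]+im['cy']]
E
python3 - <<'E'
from h import *
np.set_printoptions(precision=3,suppress=True)
s=manip.get_state();print(s['position'],s['ee_rot'],s['width'],s['clock'])
for cam in ['scene','side','wrist']:
    im=snap(cam,cam+'0.png')
    zs=dict(guard=0,inner_knob=.095,outer_knob=.095,mug=0,bowl=0,jar=0,flap_knob=.095)
    for n,z in zs.items():
        for r in eyes.place_of(cam,n)[:4]:
            print(cam,n,round(r['confidence'],2),np.round(r['centre'],0),atz(im,r['centre'],z).round(3))
print(manip.get_state()['clock'])
E
```

```text
pics
[ 0.136 -0.558  0.244] [-0.001  0.993  0.119 -0.   ] 0.0852050836799179 0.0
scene guard 0.92 [346. 143.] [0.285 0.292 0.   ]
scene guard 0.73 [259. 447.] [ 0.817 -0.237  0.   ]
scene guard 0.63 [328. 313.] [0.663 0.005 0.   ]
scene guard 0.58 [277. 206.] [ 0.37   0.043 -0.   ]
scene inner_knob 0.82 [305. 256.] [0.566 0.009 0.095]
scene inner_knob 0.76 [234. 194.] [ 0.354 -0.047  0.095]
scene inner_knob 0.69 [187. 444.] [ 0.768 -0.331  0.095]
scene inner_knob 0.59 [313. 132.] [0.287 0.192 0.095]
scene outer_knob 0.88 [328. 209.] [0.493 0.107 0.095]
scene outer_knob 0.65 [334. 116.] [0.269 0.263 0.095]
scene outer_knob 0.63 [260. 179.] [0.346 0.02  0.095]
scene outer_knob 0.62 [228. 426.] [ 0.778 -0.263  0.095]
scene mug 0.71 [209. 298.] [ 0.505 -0.194  0.   ]
scene bowl 0.57 [432. 232.] [0.617 0.317 0.   ]
scene jar 0.81 [418. 310.] [0.755 0.171 0.   ]
scene flap_knob 0.8 [167. 339.] [ 0.586 -0.294  0.095]
side guard 0.85 [414. 297.] [0.36  0.065 0.   ]
side guard 0.72 [440. 390.] [0.285 0.294 0.   ]
side guard 0.62 [264. 193.] [ 0.814 -0.239  0.   ]
side guard 0.56 [287. 260.] [0.666 0.014 0.   ]
side inner_knob 0.89 [429. 232.] [ 0.351 -0.051  0.095]
side inner_knob 0.66 [458. 319.] [0.273 0.2   0.095]
side inner_knob 0.63 [284. 151.] [ 0.775 -0.318  0.095]
side outer_knob 0.87 [429. 249.] [0.345 0.011 0.095]
side outer_knob 0.85 [273. 165.] [ 0.78  -0.239  0.095]
side outer_knob 0.81 [354. 267.] [0.49  0.106 0.095]
side mug 0.73 [373. 223.] [ 0.497 -0.18   0.   ]
side mug 0.38 [330. 235.] [ 0.591 -0.102  0.   ]
side bowl 0.74 [263. 370.] [0.614 0.33  0.   ]
side jar 0.97 [224. 297.] [0.761 0.167 0.   ]
side flap_knob 0.52 [350. 166.] [ 0.582 -0.283  0.095]
1.2
```

View pics/scene0.png

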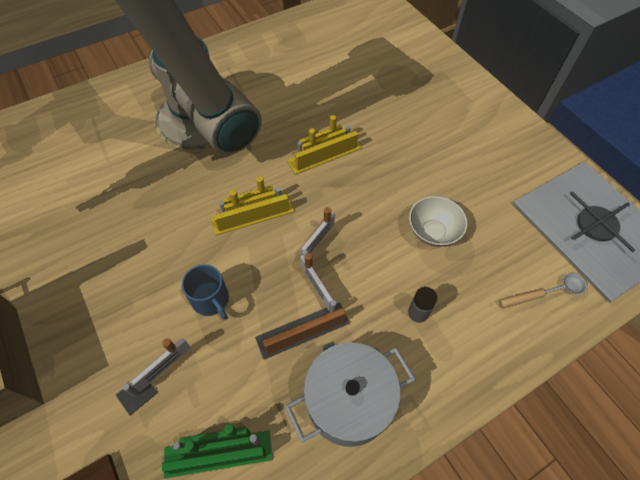

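View pics/side0.png

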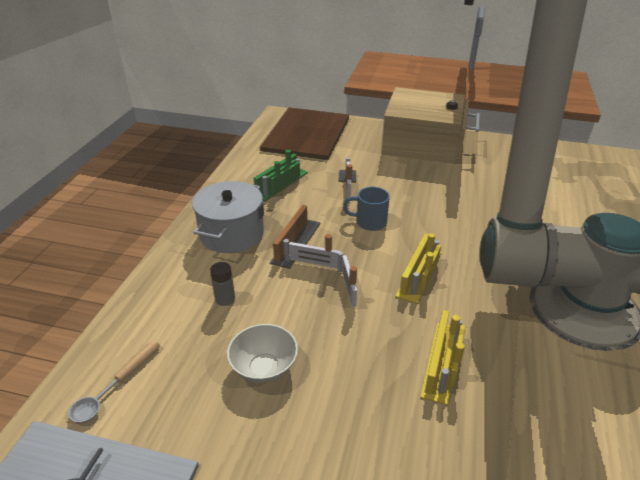

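Candidates for the guard in the scene picture: yellow ones at (345,150) and (255,210), a green one at (215,455), the single-leaf flap at (160,365), and the bare-aluminium two-leaf guard with the wooden rail, whose post is at (335,308), inner knob at (308,260) and outer knob at (328,213). The last one fits the description. I'll check it in one close crop.

```bash
python3 - <<'E'
import cv2,numpy as np
a=cv2.imread('pics/scene0.png')[195:365,240:370];b=cv2.imread('pics/side0.png')[195:325,250:380]
a=cv2.resize(a,(400,523),interpolation=cv2.INTER_CUBIC);b=cv2.resize(b,(400,400),interpolation=cv2.INTER_CUBIC)
o=np.zeros((523,800,3),np.uint8);o[:,:400]=a;o[:400,400:]=b;cv2.imwrite('pics/crop.png',o)
E
```

```text
(no output)
```

View pics/crop.png

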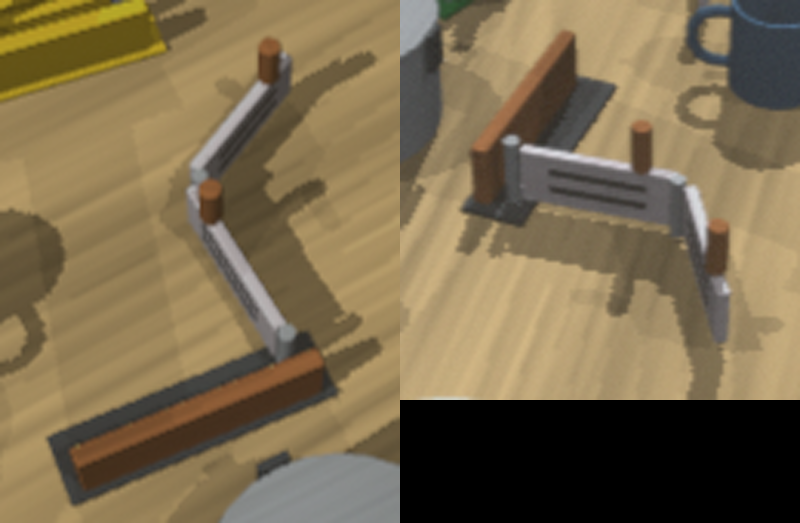

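The crop confirms it: bare aluminium, two leaves with brown knobs, and a brown rail on a dark plate. The knob tops are at scene (308,256) and (327,209), and side (329,236) and (353,268). The post top is at scene (333,303).

```bash
cat > m.py <<'E'
from h import *
np.set_printoptions(precision=3,suppress=True)
a=snap('scene');b=snap('side')
P=dict(inner=((308.3,255.8),(328.7,236)),outer=((327.4,209.3),(353.4,268.5)),post=((333.3,302.9),(286.7,240.8)),pin=((305,249),(341,253.5)),
 potlid=((352,384),(227,192)),potrimL=((306,385),(263,200)))
X={}
for n,(p,q) in P.items():
    X[n]=tri([ray(a,p),ray(b,q)]);print(n,X[n],'reproj',np.array(proj(a,X[n]))-p)
e=[atz(a,p,.057) for p in [(263.4,343.2),(341.4,309.4),(267,347),(345,312.6)]]+[atz(b,p,.057) for p in [(303.6,207),(307.5,208),(273.4,244.7),(281.5,244.5)]]
print(np.array(e))
for n in ['inner_knob','outer_knob','mug','jar','bowl','flap_knob']:
    for r in eyes.place_of('side',n)[:4]: print(n,round(r['confidence'],2),np.round(r['centre']))
for u in [(306,385),(330,352),(352,344),(384,362),(288,407),(326,350)]: print('pot',atz(a,u,.09))
E
python3 m.py
```

```text
inner [0.566 0.015 0.09 ] reproj [-0.243 -0.173]
outer [0.49  0.107 0.091] reproj [-0.019 -0.014]
post [0.666 0.013 0.055] reproj [-0.57  -0.368]
pin [0.534 0.026 0.057] reproj [0.242 0.174]
potlid [ 0.831 -0.053  0.119] reproj [0.043 0.026]
potrimL [ 0.774 -0.117  0.062] reproj [-2.829 -1.877]
[[ 0.67  -0.144  0.057]
 [ 0.688  0.019  0.057]
 [ 0.68  -0.142  0.057]
 [ 0.698  0.022  0.057]
 [ 0.665 -0.125  0.057]
 [ 0.654 -0.123  0.057]
 [ 0.689  0.036  0.057]
 [ 0.672  0.03   0.057]]
inner_knob 0.95 [328. 236.]
inner_knob 0.68 [431. 233.]
inner_knob 0.63 [287. 152.]
inner_knob 0.6 [455. 318.]
outer_knob 0.97 [459. 343.]
outer_knob 0.87 [353. 269.]
outer_knob 0.85 [429. 252.]
outer_knob 0.67 [276. 162.]
mug 0.75 [375. 223.]
jar 0.93 [224. 300.]
bowl 0.66 [264. 366.]
bowl 0.39 [375. 221.]
flap_knob 0.63 [347. 165.]
pot [ 0.786 -0.117  0.09 ]
pot [ 0.758 -0.051  0.09 ]
pot [ 0.766 -0.009  0.09 ]
pot [0.823 0.022 0.09 ]
pot [ 0.802 -0.162  0.09 ]
pot [ 0.751 -0.055  0.09 ]
```

```bash
python3 -m creep '[[0.42,0.1,-0.11,0,-0.05],[0.42,0.2,-0.22,0,-0.1],[0.42,0.3,-0.33,0,-0.15],[0.42,0.4,-0.44,0,-0.2],[0.42,0.5,-0.56,0,-0.25],[0.42,0.5,-0.56,0,-0.25],[0.42,0.5,-0.56,0,-0.25],[0.42,0.5,-0.56,0,-0.25],[0.42,0.5,-0.56,0,-0.25],[0.42,0.5,-0.56,0,-0.25]]'
cat >> h.py <<'E'
from scipy.spatial.transform import Rotation as Ro
post=np.array([.664,.011]);phi=-.115
def rot(a):return np.array([[np.cos(a),-np.sin(a)],[np.sin(a),np.cos(a)]])
def go(P,hy,s=None):
    """row numbers for TCP at P with tool y heading hy(rad, mod pi)"""
    s=s or manip.get_state();q=s['ee_rot'];R=Ro.from_quat([q[1],q[2],q[3],q[0]]).as_matrix()
    h0=np.arctan2(R[1,1],R[0,1]);d=(hy-h0+np.pi/2)%np.pi-np.pi/2
    return np.r_[R.T@(np.array(P)-s['position'])/.5,-d/(2*np.pi)].round(3)
E
python3 - <<'E'
from h import *
print(go([.490,.107,.16],np.radians(28)))
E
```

```text
clock: 2.6
position: [0.3131, -0.2265, 0.2456]
ee_rot: [0.0, 0.642, 0.767, -0.0]
contact_force: [0.1, -0.7, 0.3]
width: 0.036
gripper_force: 0.0
[ 0.594  0.466  0.171 -0.05 ]
```

```bash
python3 -m creep '[[0.42,0.1,0.08,0.01,-0.01],[0.42,0.2,0.16,0.02,-0.02],[0.42,0.3,0.24,0.03,-0.03],[0.42,0.4,0.31,0.05,-0.04],[0.42,0.5,0.39,0.07,-0.05],[0.42,0.594,0.466,0.09,-0.05],[0.42,0.594,0.466,0.09,-0.05],[0.42,0.594,0.466,0.09,-0.05]]'
python3 - <<'E'
from h import *
np.set_printoptions(precision=3,suppress=True)
im=snap('wrist','w1.png')
for n in ['inner_knob','outer_knob']:
    for r in eyes.place_of('wrist',n): print(n,r['confidence'],r['centre'],atz(im,r['centre'],.095))
for n in [(.490,.107,.095),(.566,.015,.095),(.666,.013,.06)]: print(proj(im,n))
print(manip.get_state()['position'])
E
```

```text
clock: 3.4
position: [0.4939, 0.1075, 0.1998]
ee_rot: [0.0, 0.517, 0.856, 0.001]
contact_force: [-0.2, -0.7, -0.7]
width: 0.0362
gripper_force: 0.0
inner_knob 0.96 [343.7, 402.3] [0.566 0.013 0.095]
inner_knob 0.88 [22.4, 345.6] [ 0.347 -0.049  0.095]
inner_knob 0.33 [422.1, 373.9] [0.603 0.06  0.095]
outer_knob 0.69 [43.8, 262.5] [0.343 0.018 0.095]
outer_knob 0.61 [308.8, 253.1] [0.491 0.103 0.095]
[np.float64(311.01446875365656), np.float64(247.04537373852526)]
[np.float64(345.33413721686316), np.float64(400.0851168864399)]
[np.float64(444.203222866544), np.float64(419.01567072954197)]
[0.493 0.106 0.2  ]
```

View pics/w1.png

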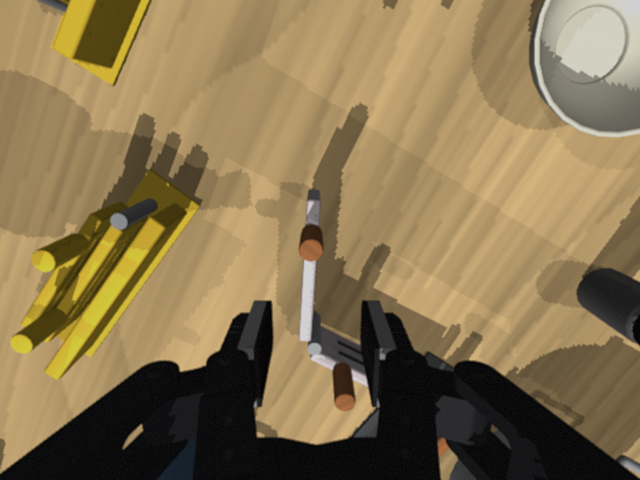

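The wrist view shows the outer knob top at (311,249) and the inner at (344,402), which agrees with the stereo result. Next I descend around the outer knob.

```bash
python3 -c "
from h import *
print(go([.490,.106,.080],np.radians(28)))"
python3 -m creep '[[0.42,0,0.006,0.06,0],[0.42,0,0.006,0.12,0],[0.42,0,0.006,0.18,0],[0.42,0,0.006,0.24,0],[0.42,0,0.006,0.24,0],[0.25,0,0.006,0.24,0],[0.25,0,0.006,0.24,0],[0.25,0,0.006,0.24,0]]'
cat > arc.py <<'E'
from h import *
import sys
# arc.py cx cy r h0 h1 step z [lead]: rows along an arc in degrees
cx,cy,r,h0,h1,st,z=map(float,sys.argv[1:8])
s=manip.get_state();print(s['position'],s['width'],s['contact_force'])
for h in np.linspace(h0,h1,int(round(abs(h1-h0)/st))+1):
    a=np.radians(h);print(round(h),go([cx+r*np.cos(a),cy+r*np.sin(a),z],a+np.pi/2,s).tolist())
E
python3 arc.py .534 .024 .095 118 60 6.44 .08
```

```text
[ 0.003 -0.005  0.239 -0.001]
clock: 4.35
position: [0.4962, 0.1052, 0.0818]
ee_rot: [0.001, 0.518, 0.855, 0.0]
contact_force: [-0.3, 0.2, 0.4]
width: 0.0214
gripper_force: 0.5
[0.49615973 0.10523818 0.08183606] 0.021410474290105702 [-0.26810982  0.21959103  0.37563806]
118 [0.011, -0.01, 0.004, -0.001]
112 [0.01, 0.012, 0.004, 0.017]
105 [0.006, 0.033, 0.004, 0.035]
99 [0.001, 0.053, 0.004, 0.053]
92 [-0.007, 0.073, 0.004, 0.071]
86 [-0.018, 0.092, 0.004, 0.088]
79 [-0.03, 0.109, 0.004, 0.106]
73 [-0.044, 0.125, 0.004, 0.124]
66 [-0.06, 0.14, 0.004, 0.142]
60 [-0.077, 0.152, 0.004, 0.16]
```

```bash
python3 -m creep '[[0.25,0.01,0.012,0.004,0.017],[0.25,0.006,0.033,0.004,0.035],[0.25,0.001,0.053,0.004,0.053],[0.25,-0.007,0.073,0.004,0.071],[0.25,-0.018,0.092,0.004,0.088],[0.25,-0.03,0.109,0.004,0.106],[0.25,-0.044,0.125,0.004,0.124],[0.25,-0.06,0.14,0.004,0.142],[0.25,-0.077,0.152,0.004,0.16],[0.25,-0.077,0.152,0.004,0.16]]'
python3 - <<'E'
from h import *
np.set_printoptions(precision=3,suppress=True)
a=snap('scene','s2.png');b=snap('side')
for c,im in (('scene',a),('side',b)):
  for n in ['inner_knob','outer_knob']:
    for r in eyes.place_of(c,n):
      p=atz(im,r['centre'],.095)
      if np.linalg.norm(p[:2]-[.58,.05])<.12: print(c,n,r['confidence'],r['centre'],p)
E
python3 arc.py .534 .024 .095 60 0 6 .08
```

```text
clock: 5.35
position: [0.5827, 0.1066, 0.0796]
ee_rot: [0.001, 0.866, 0.5, 0.002]
contact_force: [0.0, 0.7, -0.1]
width: 0.0214
gripper_force: 0.0
scene inner_knob 0.98 [305.9, 257.5] [0.57  0.008 0.095]
scene outer_knob 0.85 [351.6, 239.5] [0.582 0.109 0.095]
side inner_knob 0.75 [326.7, 233.3] [0.571 0.012 0.095]
side outer_knob 0.87 [309.6, 260.2] [0.583 0.11  0.095]
[0.58024844 0.10686078 0.07860532] 0.02113545091634317 [-0.45510945  0.95596989  0.2288536 ]
60 [0.0, 0.003, -0.003, 0.0]
54 [-0.001, 0.023, -0.003, 0.017]
48 [-0.004, 0.042, -0.003, 0.034]
42 [-0.009, 0.061, -0.003, 0.05]
36 [-0.016, 0.08, -0.003, 0.067]
30 [-0.025, 0.098, -0.003, 0.084]
24 [-0.036, 0.114, -0.003, 0.1]
18 [-0.049, 0.13, -0.003, 0.117]
12 [-0.063, 0.144, -0.003, 0.134]
6 [-0.078, 0.156, -0.003, 0.15]
0 [-0.095, 0.167, -0.003, 0.167]
```

```bash
python3 -m creep '[[0.25,-0.001,0.023,0,0.017],[0.25,-0.004,0.042,0,0.034],[0.25,-0.009,0.061,0,0.05],[0.25,-0.016,0.08,0,0.067],[0.25,-0.025,0.098,0,0.084],[0.25,-0.036,0.114,0,0.1],[0.25,-0.049,0.13,0,0.117],[0.25,-0.063,0.144,0,0.134],[0.25,-0.078,0.156,0,0.15],[0.25,-0.078,0.156,0,0.15]]'
cat > look.py <<'E'
from h import *
import sys
np.set_printoptions(precision=3,suppress=True)
a=snap('scene',sys.argv[1]+'a.png');b=snap('side',sys.argv[1]+'b.png')
for c,im in (('scene',a),('side',b)):
  for n in ['inner_knob','outer_knob']:
    for r in eyes.place_of(c,n):
      p=atz(im,r['centre'],.093)
      if np.linalg.norm(p[:2]-[.60,.0])<.14: print(c,n,round(r['confidence'],2),r['centre'],p)
s=manip.get_state();print(s['position'],s['contact_force'],s['clock'])
E
python3 look.py s3;python3 arc.py .534 .024 .095 6 -6 3 .08
```

```text
clock: 6.65
position: [0.629, 0.0333, 0.0784]
ee_rot: [0.0, 0.999, 0.053, 0.0]
contact_force: [0.8, 0.6, 0.7]
width: 0.0212
gripper_force: 0.0
scene inner_knob 0.92 [305.8, 254.8] [0.564 0.011 0.093]
scene outer_knob 0.82 [334.9, 275.2] [0.633 0.037 0.093]
side inner_knob 0.76 [326.5, 235.5] [0.57  0.017 0.093]
[0.628 0.034 0.078] [ 0.557 -0.088 -0.139] 6.95
[0.62834696 0.03440599 0.07826486] 0.021337199473243685 [ 0.55732126 -0.08769052 -0.13873131]
6 [0.0, 0.001, -0.003, 0.0]
3 [-0.0, 0.011, -0.003, 0.009]
0 [-0.001, 0.021, -0.003, 0.017]
-3 [-0.002, 0.031, -0.003, 0.025]
-6 [-0.004, 0.04, -0.003, 0.034]
```

```bash
python3 -m creep '[[0.25,0,0.006,0,0.004],[0.25,0,0.012,0,0.008],[0.25,0,0.016,0,0.012],[0.25,0,0.02,0,0.015],[0.25,0,0.02,0,0.015]]'; python3 -m creep '[[0.25,0,0.004,0,0],[0.25,0,0.004,0,0]]';python3 -m creep '[[0.25,0,0.004,0,0],[0.25,0,0.004,0,0]]'
```

```text
clock: 7.45
position: [0.6293, 0.0248, 0.0782]
ee_rot: [-0.001, 1.0, 0.005, -0.0]
contact_force: [-1.4, 4.7, 1.0]
width: 0.0216
gripper_force: 2.1
clock: 7.65
position: [0.6291, 0.0243, 0.0782]
ee_rot: [-0.002, 1.0, 0.005, -0.001]
contact_force: [-1.1, 7.7, 1.2]
width: 0.0212
gripper_force: 4.0
clock: 7.85
position: [0.6283, 0.023, 0.0782]
ee_rot: [-0.003, 1.0, 0.005, -0.001]
contact_force: [-3.3, 9.7, 3.1]
width: 0.0213
gripper_force: 4.8
```

```bash
python3 -m creep '[[0.3,0,-0.012,0,0],[0.4,0,-0.012,-0.03,0],[0.4,0,-0.012,-0.08,0],[0.4,0,-0.012,-0.14,0],[0.4,0,-0.012,-0.2,0]]'; python3 look.py s4
python3 - <<'E'
from h import *
im=snap('wrist','w4.png')
for n in ['inner_knob','outer_knob']:
    for r in eyes.place_of('wrist',n): print(n,r['confidence'],r['centre'],atz(im,r['centre'],.095))
E
```

```text
clock: 8.35
position: [0.63, 0.0252, 0.1791]
ee_rot: [0.001, 1.0, 0.005, 0.0]
contact_force: [0.2, -0.2, -0.6]
width: 0.0337
gripper_force: 0.0
scene inner_knob 0.56 [304.5, 257.4] [0.568 0.006 0.093]
scene outer_knob 0.94 [331.8, 277.9] [0.635 0.029 0.093]
side inner_knob 0.8 [326.9, 232.5] [0.572 0.007 0.093]
side outer_knob 0.58 [297.2, 234.8] [0.633 0.031 0.093]
[0.629 0.026 0.177] [-0.711  0.855 -0.304] 8.65
inner_knob 0.66 [342.1, 353.3] [0.56670601 0.00888899 0.095     ]
outer_knob 0.74 [316.0, 254.0] [0.63259896 0.02596653 0.095     ]
```

View pics/w4.png

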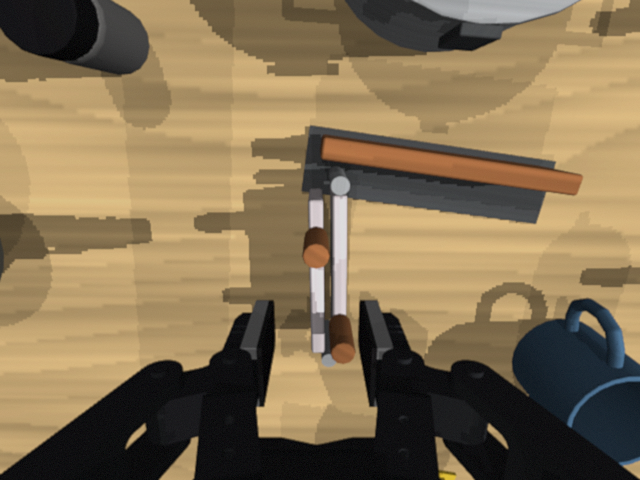

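The end leaf is folded parallel to the first leaf, with the outer knob at (316,252) and the inner at (342,353). The first leaf is still standing out. Next is the inner knob.

```bash
python3 -c "
from h import *
print(go([.567,.010,.178],np.radians(-88)),go([.567,.010,.080],np.radians(-88)))"
```

```text
[-0.124  0.031 -0.002 -0.004] [-0.124  0.03   0.194 -0.004]
```

```bash
python3 -m creep '[[0.42,-0.06,0.015,0,0],[0.42,-0.124,0.03,0,-0.004],[0.42,-0.124,0.03,0.05,-0.004],[0.42,-0.124,0.03,0.1,-0.004],[0.42,-0.124,0.03,0.15,-0.004],[0.42,-0.124,0.03,0.194,-0.004],[0.42,-0.124,0.03,0.194,-0.004],[0.25,-0.124,0.03,0.194,-0.004],[0.25,-0.124,0.03,0.194,-0.004],[0.25,-0.124,0.03,0.194,-0.004]]'; python3 arc.py .665 .012 .0985 182 262 5 .08
```

```text
clock: 9.8
position: [0.5688, 0.0103, 0.0825]
ee_rot: [0.0, 1.0, 0.018, 0.001]
contact_force: [0.1, 0.5, -0.0]
width: 0.0212
gripper_force: 0.0
[0.56884906 0.01030357 0.0825363 ] 0.02123065340703242 [ 0.0736857   0.48549536 -0.01625784]
182 [-0.005, 0.003, 0.005, 0.0]
187 [-0.004, 0.02, 0.005, -0.014]
192 [-0.002, 0.038, 0.005, -0.028]
197 [0.002, 0.054, 0.005, -0.041]
202 [0.007, 0.071, 0.005, -0.055]
207 [0.014, 0.087, 0.005, -0.069]
212 [0.022, 0.102, 0.005, -0.083]
217 [0.031, 0.116, 0.005, -0.097]
222 [0.041, 0.13, 0.005, -0.111]
227 [0.053, 0.143, 0.005, -0.125]
232 [0.065, 0.154, 0.005, -0.139]
237 [0.079, 0.165, 0.005, -0.153]
242 [0.094, 0.174, 0.005, -0.166]
247 [0.109, 0.182, 0.005, -0.18]
252 [0.125, 0.189, 0.005, -0.194]
257 [0.141, 0.194, 0.006, -0.208]
262 [0.158, 0.198, 0.006, -0.222]
```

```bash
python3 -m creep '[[0.25,-0.004,0.02,0.003,-0.014],[0.25,-0.002,0.038,0.003,-0.028],[0.25,0.002,0.054,0.003,-0.041],[0.25,0.007,0.071,0.003,-0.055],[0.25,0.014,0.087,0.003,-0.069],[0.25,0.022,0.102,0.003,-0.083],[0.25,0.031,0.116,0.003,-0.097],[0.25,0.041,0.13,0.003,-0.111],[0.25,0.053,0.143,0.003,-0.125],[0.25,0.053,0.143,0.003,-0.125]]'; python3 look.py s5; python3 arc.py .665 .012 .0985 227 267 5 .08
```

```text
clock: 10.8
position: [0.5975, -0.0607, 0.0807]
ee_rot: [0.001, 0.917, 0.399, 0.0]
contact_force: [0.7, 0.1, 0.2]
width: 0.0212
gripper_force: 0.0
scene inner_knob 0.62 [279.7, 283.1] [ 0.592 -0.064  0.093]
scene outer_knob 0.64 [321.0, 283.9] [0.635 0.004 0.093]
scene outer_knob 0.64 [282.7, 283.2] [ 0.595 -0.059  0.093]
side inner_knob 0.63 [324.0, 215.4] [ 0.595 -0.055  0.093]
side outer_knob 0.89 [302.5, 229.7] [0.627 0.011 0.093]
[ 0.597 -0.06   0.08 ] [-0.409 -0.19   0.257] 11.1
[ 0.59700184 -0.05993317  0.08001007] 0.021013288186301667 [-0.40888198 -0.19023466  0.25736755]
227 [0.001, 0.001, 0.0, 0.0]
232 [0.002, 0.019, 0.0, -0.014]
237 [0.004, 0.036, 0.0, -0.028]
242 [0.008, 0.052, 0.0, -0.042]
247 [0.013, 0.069, 0.0, -0.055]
252 [0.019, 0.085, 0.0, -0.069]
257 [0.027, 0.1, 0.0, -0.083]
262 [0.037, 0.114, 0.0, -0.097]
267 [0.047, 0.128, 0.0, -0.111]
```

```bash
python3 -m creep '[[0.25,0.002,0.019,0,-0.014],[0.25,0.004,0.036,0,-0.028],[0.25,0.008,0.052,0,-0.042],[0.25,0.013,0.069,0,-0.055],[0.25,0.019,0.085,0,-0.069],[0.25,0.027,0.1,0,-0.083],[0.25,0.032,0.108,0,-0.09],[0.25,0.032,0.108,0,-0.09]]'; python3 look.py s6; python3 -m creep '[[0.25,0,0.004,0,0],[0.25,0,0.008,0,0],[0.25,0,0.008,0,0]]'; python3 -m creep '[[0.25,0,0.004,0,0],[0.25,0,0.008,0,0],[0.25,0,0.008,0,0]]'
```

```text
clock: 11.9
position: [0.6468, -0.0854, 0.0794]
ee_rot: [-0.0, 0.769, 0.639, -0.001]
contact_force: [-1.5, -0.3, -0.2]
width: 0.0214
gripper_force: 0.7
scene inner_knob 0.95 [280.9, 311.7] [ 0.645 -0.09   0.093]
scene outer_knob 0.77 [316.3, 294.6] [ 0.649 -0.015  0.093]
side inner_knob 0.94 [306.2, 204.6] [ 0.646 -0.086  0.093]
side outer_knob 0.66 [299.1, 221.3] [ 0.644 -0.018  0.093]
[ 0.647 -0.085  0.08 ] [-2.121 -0.003 -0.771] 12.2
clock: 12.5
position: [0.6511, -0.0861, 0.0797]
ee_rot: [-0.0, 0.769, 0.639, -0.0]
contact_force: [-2.7, -1.5, 0.2]
width: 0.0214
gripper_force: 1.4
clock: 12.8
position: [0.6557, -0.0869, 0.0797]
ee_rot: [0.0, 0.769, 0.639, 0.0]
contact_force: [-2.1, -1.4, -0.5]
width: 0.0215
gripper_force: 1.2
```

```bash
for i in 1 2 3; do python3 -m creep '[[0.25,0,0.004,0,0],[0.25,0,0.004,0,0]]' | grep -E 'pos|cont'; done
```

```text
position: [0.6573, -0.0871, 0.0798]
contact_force: [-3.4, -1.1, -0.0]
position: [0.6574, -0.0871, 0.0797]
contact_force: [-6.7, -0.4, 1.5]
position: [0.6575, -0.0871, 0.0796]
contact_force: [-10.8, -1.1, 3.5]
```

Stop reached. I'll back off, lift and look.

```bash
python3 -m creep '[[0.3,0,-0.012,0,0],[0.4,0,-0.014,-0.03,0],[0.4,0,-0.014,-0.08,0],[0.4,0,-0.014,-0.14,0],[0.4,-0.02,-0.014,-0.2,0],[0.4,-0.06,-0.014,-0.24,0],[0.4,-0.06,-0.014,-0.24,0]]'; python3 look.py s7
python3 - <<'E'
from h import *
im=snap('wrist','w7.png')
for n in ['inner_knob','outer_knob']:
    for r in eyes.place_of('wrist',n): print(n,r['confidence'],r['centre'],atz(im,r['centre'],.095))
for x in [(0,-.1),(-.016,-.035)]: print('exp',rot(phi)@x+post)
E
```

```text
clock: 14.1
position: [0.6521, -0.1183, 0.2055]
ee_rot: [0.005, 0.77, 0.639, 0.003]
contact_force: [-0.2, 0.1, 0.6]
width: 0.0343
gripper_force: 0.0
scene inner_knob 0.89 [284.2, 314.8] [ 0.654 -0.088  0.093]
scene outer_knob 0.96 [315.6, 296.1] [ 0.651 -0.018  0.093]
side inner_knob 0.65 [303.4, 202.1] [ 0.656 -0.095  0.093]
side outer_knob 0.87 [298.1, 220.1] [ 0.647 -0.022  0.093]
[ 0.648 -0.115  0.198] [-0.108 -0.271 -0.588] 14.4
inner_knob 0.65 [318.8, 205.4] [ 0.65414756 -0.08727399  0.095     ]
outer_knob 0.9 [530.2, 408.4] [ 0.77784969 -0.26243311  0.095     ]
outer_knob 0.74 [283.8, 93.1] [ 0.6464288  -0.02086005  0.095     ]
exp [ 0.65252533 -0.08833948]
exp [ 0.64408955 -0.02193287]
```

View pics/w7.png

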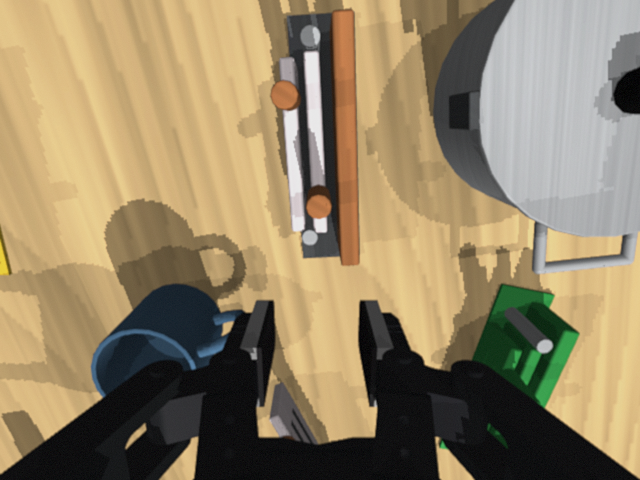

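The wrist view shows both leaves parallel to the rail, with knobs at (284,93) and (319,205) in the expected places. As insurance I'll press the outer knob once towards the rail.

```bash
python3 -c "
from h import *
print(go([.646,-.021,.198],phi),go([.644,-.021,.080],phi))"
```

```text
[ 0.185 -0.039  0.002 -0.011] [ 0.184 -0.043  0.238 -0.011]
```

```bash
python3 -m creep '[[0.42,0.09,-0.02,0,-0.011],[0.42,0.184,-0.043,0,-0.011],[0.42,0.184,-0.043,0.06,-0.011],[0.42,0.184,-0.043,0.12,-0.011],[0.42,0.184,-0.043,0.18,-0.011],[0.42,0.184,-0.043,0.238,-0.011],[0.42,0.184,-0.043,0.238,-0.011],[0.25,0.184,-0.043,0.238,-0.011],[0.25,0.184,-0.043,0.238,-0.011]]'; for i in 1 2 3 4; do python3 -m creep '[[0.25,0,0.004,0,0],[0.25,0,0.004,0,0]]' | grep -E 'pos|cont'; done
```

```text
clock: 15.45
position: [0.6458, -0.0217, 0.0825]
ee_rot: [0.001, 0.746, 0.665, 0.001]
contact_force: [0.2, 0.6, -0.1]
width: 0.0216
gripper_force: 0.0
position: [0.6477, -0.022, 0.0824]
contact_force: [-0.5, -0.6, -0.2]
position: [0.6489, -0.0221, 0.0813]
contact_force: [0.7, 0.1, -0.1]
position: [0.6496, -0.0222, 0.0808]
contact_force: [-3.1, 0.4, 2.1]
position: [0.6497, -0.0221, 0.0806]
contact_force: [-6.7, 0.2, 4.9]
```

```bash
python3 -m creep '[[0.3,0,-0.01,0,0],[0.4,0,-0.012,-0.03,0],[0.4,0,-0.012,-0.08,0],[0.4,0,-0.012,-0.14,0],[0.4,0,-0.012,-0.2,0],[0.4,-0.1,-0.1,-0.26,0],[0.4,-0.1,-0.2,-0.3,0],[0.4,-0.1,-0.3,-0.3,0],[0.4,-0.1,-0.3,-0.3,0]]'; python3 look.py s8; python3 - <<'E'
import cv2,numpy as np
a=cv2.imread('pics/s8a.png');o=cv2.imread('pics/scene0.png')
cv2.imwrite('pics/fin.png',np.hstack([o[180:460,100:480],a[180:460,100:480]]))
E
```

```text
clock: 17.15
position: [0.4942, -0.0549, 0.2318]
ee_rot: [0.0, 0.747, 0.665, 0.0]
contact_force: [1.2, 0.9, -1.2]
width: 0.0343
gripper_force: 0.0
scene inner_knob 0.89 [283.3, 315.3] [ 0.654 -0.09   0.093]
scene outer_knob 0.74 [314.9, 296.2] [ 0.651 -0.019  0.093]
side outer_knob 0.92 [297.4, 225.1] [ 0.643 -0.003  0.093]
[ 0.499 -0.055  0.231] [0.832 0.272 0.59 ] 17.45
```

View pics/fin.png

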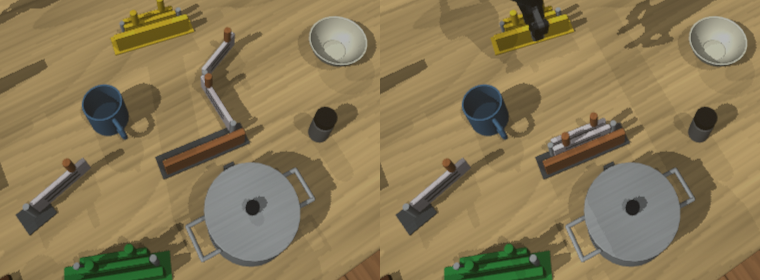

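The before and after views show both leaves folded along the rail, with knobs at (565,140) and (594,118). The mug, bowl, jar, flap and look-alikes have not moved, so I'm handing in.

```bash
python3 -c "
from rig import manip
print(manip.sign_off())"
```

```text
the job is handed in; nothing more can be done
None
```

The job is handed in: I folded the end leaf flat against the first leaf, then swung the pair flat against the rail at about 17 s, and the final picture shows the mug, bowl, jar and flap unmoved.

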